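# Sweep the small culture dishes into the bench fence

### The arm

A 6-joint arm with a two-finger parallel gripper is mounted at the origin on a cart in front of the work surface, level with it; the furniture and walls round the work are solid. World frame = base frame: x ahead of the robot, y to its left, z up, the work surface at z = 0. Lengths are in m, angles in rad, forces in N, time in s.
With the tool pointing down it reaches from about 0.35 to 0.775 m from the base axis. Payload 7.3 kg.
Tool frame: the origin (TCP) lies on the centre line of the jaws, within the pads' length; the fingertips stand 25 mm ahead of it and the grasp point (between the pads) lies 6 mm ahead of it; z points along the fingers, y is the direction in which the jaws open and shut (so a half turn about z gives the same grasp; the last joint's range is limited). The gripper opens to 92 mm and grips with 3 to 60 N. Pads are 19 mm wide; open, the fingers measure 130 mm over their backs; the gripper's body (75 mm by 190 mm) begins 47 mm behind the grasp point.
Start: joints at [-0.146, 0.342, 1.524, -0, 1.275, -0.146], TCP at [0.525, 0, 0.252] pointing down, gripper open.
Joint ranges: [-2.53, 2.53], [-0.77, 2.02], [0.04, 2.7], [-1, 4.14], [0.28, 2.66], [-3.11, 3.11]. Speed limits (rad/s): [2.57, 2.57, 3.14, 3.14, 3.14, 3.14].

### API

Orientations are given as [roll, pitch, yaw] about the fixed x, y, z axes, in that order (R = Rz(yaw) Ry(pitch) Rx(roll)).
In Python, from cell import telemetry, read_camera, workorder gives the robot as it stands.
- The arm moves only by the shell command python3 -m creep 'ROWS' [FORCE]. ROWS is JSON, one flat list of numbers, 5 for each row, row after row: the opening, from 0 (shut) to 1 (fully open), then the shift along the world's x, y, z in m, then the turn about the world's z in rad. A call has 1 to 12 rows; each row shifts and turns the pose as measured when the row begins; what a row does not reach is not made up. A row lasts 1/8 s, in which the tool goes at most 62.5 mm and 10.7 degrees, less where a joint would pass 70% of its speed; a pose out of reach is approached as far as the arm can. A call is refused whole if a number of a shift passes 0.0625 or a number of a turn 0.188, either way. A call with a gripper value outside its range is refused whole. The fingers move at their own pace and stop on an object; FORCE is the grip in N (left out, the last holds). Time passes only in rows, so rows that do not move let the fingers close. It gives the time, the measured TCP pose, the force and the opening at its end, in the units of the state.
- telemetry.observe(): the state, without advancing time (a new reading comes with each control period).
- read_camera(name): name is "scene" or "side" or "wrist"; returns a dict with "image" (400x640x3 uint8, red, green, blue), "fovy" (degrees; the focal length in pixels is half the picture's height over the tangent of half this angle, whatever the lens; pixels are square), "cx", "cy" (the principal point, pixels), "distortion" ([k1, k2, p1, p2, k3] as OpenCV has them; the pictures are not rectified), "R" (3x3) and "t" (3): a world point X has camera coordinates R X + t. Camera axes: x right, y down, z forward; pixel columns grow to the right and rows downward; lengths in m; the calibration is good to about 2 mm. A picture is of the moment at which its call begins. There is no depth.
- workorder.hand_in(): hands the job in, once; it reports no verdict.
The state is a dict: "time": time; "qpos": joint angles; "qvel": joint speeds; "joint_efforts": joint torques, N m; "tool_pos": TCP position; "tool_rot": TCP orientation; "contact_force": force on the tool from outside, world axes, zero at the start; "torque": the same for the moment, N m; "opening": finger opening in m.
Only numpy, scipy, OpenCV 4.12 (cv2) and the standard library are available. Lean on these libraries where they do the work, as an engineer would, in place of code of your own. Each camera call takes 0.05 s, during which the arm holds its last target.

### The job

Using the fingers as a sweeper, sweep the three small round dishes across the bench and through the open front of the low metal fence, until each lies flat and wholly inside it, none sticking out past the front ends of its side walls. Only push them along the bench: do not pinch, lift or tip a dish. Leave the large dish, the beaker, the bottle, the tape roll and the carton where they are.

Things in the scene. Friction and masses are not known exactly. Their poses are not given: they have to be found in the camera images.
- dish_a: small round culture dish with flat lid, 60 mm across and 16 mm high, 0.04 kg nominal, lying flat and loose on the bench; origin at the centre of its underside, z up
- dish_b: small round culture dish with flat lid, 60 mm across and 16 mm high, 0.04 kg nominal, lying flat and loose on the bench; origin at the centre of its underside, z up
- dish_c: small round culture dish with flat lid, 60 mm across and 16 mm high, 0.04 kg nominal, lying flat and loose on the bench; origin at the centre of its underside, z up
- fence: low three-sided dark steel fence fixed to the bench: back and two side walls 30 mm high, 6 mm thick, no floor, no front. Origin on the bench, centre of the enclosed area, z up; +x points to the back wall (inner face x = +55 mm); side walls' inner faces y = +-190 mm; open front at x = -55 mm, facing the robot. A 3 mm high flange runs 17 mm outwards. The dishes lie about 205 mm before the origin
- large_dish: large round culture dish, 90 mm across and 16 mm high, loose in the same row as the small ones; not part of the job; origin at the centre of its underside
- beaker: small clear beaker, 50 mm across and 60 mm high, standing loose beyond one end of the row; not part of the job; origin at the centre of its underside
- bottle: small screw-cap bottle, 46 mm across and 90 mm high, standing loose beyond one end of the row; not part of the job; origin at the centre of its underside
- tape_roll: roll of tape lying flat, 80 mm across, 19 mm high, right of the work; not part of the job; origin at the centre of its underside
- carton: small carton, 55 x 115 x 55 mm, right of the work; not part of the job; origin at the centre of its underside
Not all that is in view belongs to the job. What is shaped like the dish_a but blue or red is not meant.

How it is judged:
At the end, for the whole second after the job is handed in: Each of the three small dishes lies flat on the bench (underside below 6 mm, tilt below 0.1 rad) and at rest inside the fence: its centre at least 29 mm behind the line of the open front (dish radius 30 mm) and between the side walls (x of dish_a in the frame of fence between -0.026 and 0.03 m and y of dish_a in the frame of fence between -0.165 and 0.165 m and height (world z) of each of dish_a, dish_b, dish_c below 0.006 m and angle between each of dish_a, dish_b, dish_c's own z axis and vertical below 0.1 rad and linear speed of each of dish_a, dish_b, dish_c below 0.02 m/s and x of dish_b in the frame of fence between -0.026 and 0.03 m and y of dish_b in the frame of fence between -0.165 and 0.165 m and x of dish_c in the frame of fence between -0.026 and 0.03 m and y of dish_c in the frame of fence between -0.165 and 0.165 m); the robot touches nothing.
It fails at once if a small dish is lifted off the bench (12 mm) or tipped (0.35 rad) (height (world z) of any of dish_a, dish_b, dish_c above 0.012 m or angle between any of dish_a, dish_b, dish_c's own z axis and vertical above 0.35 rad).
It fails at once if a small dish is pinched or pressed hard by the fingers (18 N) (contact force between the fingers and dish_a above 18 N or contact force between the fingers and dish_b above 18 N or contact force between the fingers and dish_c above 18 N).
It fails at once if large_dish is shoved (15 mm) or tipped (0.3 rad) (distance of large_dish from where it was at the start of the episode above 0.015 m or angle between large_dish's own z axis and vertical above 0.3 rad).
It fails at once if beaker or bottle is shoved (15 mm) or tipped (0.3 rad) (distance of any of beaker, bottle from where it was at the start of the episode above 0.015 m or angle between any of beaker, bottle's own z axis and vertical above 0.3 rad).
It fails at once if tape_roll or carton is shoved (15 mm) or tipped (0.3 rad) (distance of any of tape_roll, carton from where it was at the start of the episode above 0.015 m or angle between any of tape_roll, carton's own z axis and vertical above 0.3 rad).
It also fails if it takes over 70 s, if anything falls off the work surface, if the arm or the gripper's body presses on something with over 40 N, if the wrist force passes 120 N, or if a joint passes its speed limit or range.

## Working session

There is one attempt and no reset: what is moved stays moved. The work goes in short steps, Python scripts to look and compute and a shell command to move; the robot and the scene stay as the last step left them, time stands still between calls to the robot, and variables do not carry over. Pictures are saved under pics/ and viewed, and the job is handed in when it is done.

```bash
ls; mkdir -p pics; cat > h.py <<'E'
import numpy as np, cv2
from cell import telemetry, read_camera, workorder
def K(c):
    f=200/np.tan(np.radians(c["fovy"])/2); return np.array([[f,0,c["cx"]],[0,f,c["cy"]],[0,0,1.]])
def proj(c,P):
    R=np.array(c["R"]);t=np.array(c["t"],float)
    return cv2.projectPoints(np.array(P,float).reshape(-1,3),cv2.Rodrigues(R)[0],t,K(c),np.array(c["distortion"],float))[0].reshape(-1,2)
def back(c,uv,z):
    R=np.array(c["R"]);t=np.array(c["t"],float)
    n=cv2.undistortPoints(np.array(uv,float).reshape(-1,1,2),K(c),np.array(c["distortion"],float)).reshape(-1,2)
    d=np.c_[n,np.ones(len(n))]@R; o=-R.T@t
    return o+d*((z-o[2])/d[:,2])[:,None]
def save(c,n): cv2.imwrite("pics/"+n+".png",c["image"][:,:,::-1])
E
python3 - <<'E'
from h import *
import pickle
s=telemetry.observe();print(s)
cs={}
for n in["scene","side","wrist"]:
    c=read_camera(n);save(c,n+"0");cs[n]=c;print(n,c["fovy"],-np.array(c["R"]).T@np.array(c["t"]))
pickle.dump(cs,open("c0.pkl","wb"))
E
```

```text
pics
{'time': 0.0, 'qpos': array([-1.46003202e-01,  3.42709080e-01,  1.52502862e+00,  1.90600598e-05,
        1.27542266e+00, -1.45992069e-01]), 'qvel': array([-9.49038351e-05,  2.26250963e-04, -4.16650203e-04, -9.12150286e-04,
       -2.08099424e-03, -8.92070839e-04]), 'joint_efforts': array([ 7.61924657e-04, -4.31245601e+01, -2.44219762e+01,  7.17750052e-02,
        5.59406646e-02, -1.04314388e-04]), 'tool_pos': array([5.24618952e-01, 8.20120396e-05, 2.51047981e-01]), 'tool_rot': array([-3.14004428e+00, -2.46092477e-04,  1.57077944e+00]), 'contact_force': array([ 0.3815597 , -0.84363822, -0.3740114 ]), 'torque': array([0.01895827, 0.00539353, 0.00015478]), 'opening': 0.09194880649857476}
scene 48.548596218054016 [-0.53893568 -1.20079138  0.94418461]
side 48.614981967459535 [-0.20428935  0.67656139  1.18097038]
wrist 69.29649281128837 [0.52492406 0.07441638 0.38421051]
```

View pics/scene0.png

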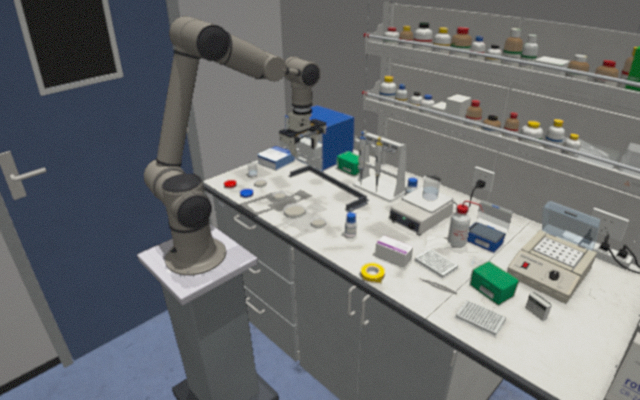

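View pics/side0.png

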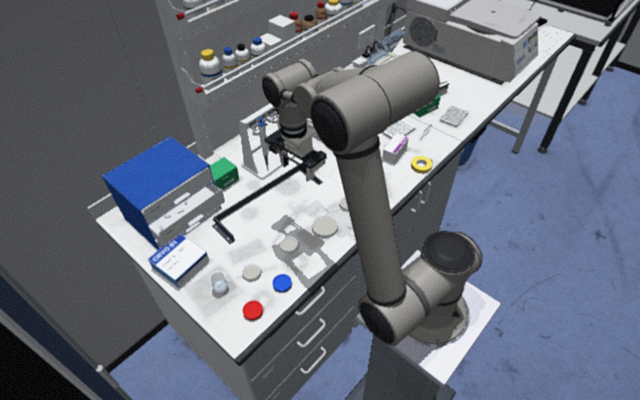

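View pics/wrist0.png

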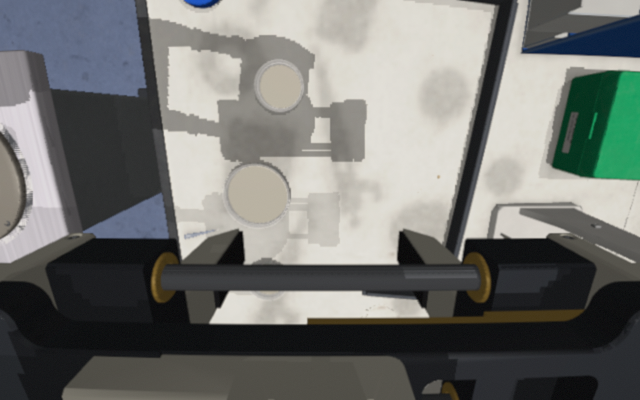

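```bash
python3 - <<'E'
from h import *
import pickle
cs=pickle.load(open("c0.pkl","rb"))
a=cs["scene"]["image"][140:270,200:400];b=cs["side"]["image"][150:330,140:370]
cv2.imwrite("pics/sc_crop.png",cv2.resize(a[:,:,::-1],None,fx=4,fy=4,interpolation=cv2.INTER_CUBIC))
cv2.imwrite("pics/si_crop.png",cv2.resize(b[:,:,::-1],None,fx=3.3333,fy=3.3333,interpolation=cv2.INTER_CUBIC))
E
```

```text
(no output)
```

View pics/sc_crop.png

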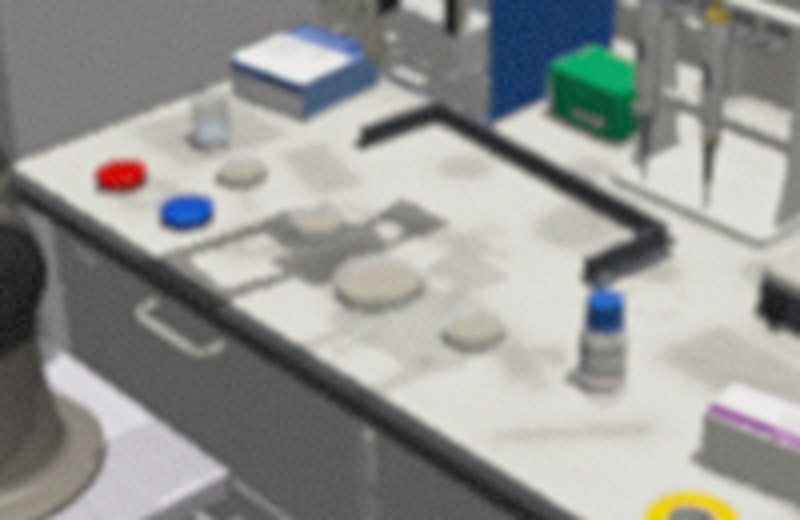

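View pics/si_crop.png

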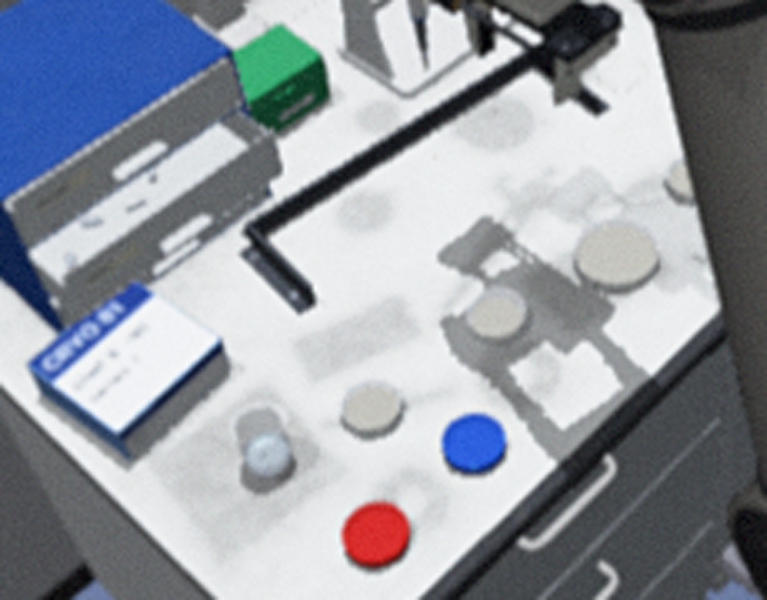

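```bash
python3 - <<'E'
from h import *
import pickle
cs=pickle.load(open("c0.pkl","rb"))
S=lambda l:[(200+x/4,140+y/4) for x,y in l]
D=lambda l:[(140+x/3.3333,150+y/3.3333) for x,y in l]
p=lambda n,c,uv,z:print(n,z,back(cs[c],uv,z)[:,:2].round(3).tolist())
p("scene dishes L,2,big,3","scene",S([(242,170),(316,218),(380,280),(474,329)]),.016)
p("side dishes","side",D([(372,405),(497,312),(616,253)]),.016)
p("wrist 2,big","wrist",[(279,86),(257,194)],.016)
p("beaker,bottle base sc","scene",S([(211,145),(603,382)]),0)
p("beaker top sc","scene",S([(211,100)]),.06)
p("bottle top","scene",S([(606,297)]),.09)
p("beaker base,top side","side",D([(265,482)]),0)
p("beak top","side",D([(265,418)]),.06)
p("blue,red sc","scene",S([(187,208),(121,172)]),.016)
p("fence top sc: FL, BL, BR, FR","scene",S([(362,133),(435,106),(665,235),(588,267)]),.03)
p("fence side FL end top,BL","side",D([(308,293),(255,228)]),.03)
p("wrist back wall inner top/bottom","wrist",[(497,8),(453,250)],.03)
p("wrist back wall inner top/bottom","wrist",[(490,8),(446,250)],.0)
p("tape,carton","scene",[(372,271),(393,255)],.0)
# triangulate dish heights
def tri(c1,u1,c2,u2):
    def ray(c,u):
        a=back(c,[u],0)[0];b=back(c,[u],.1)[0];return a,(b-a)/np.linalg.norm(b-a)
    a,d=ray(c1,u1);b,e=ray(c2,u2)
    s=np.linalg.lstsq(np.c_[d,-e],b-a,rcond=None)[0];P=a+s[0]*d;Q=b+s[1]*e
    return ((P+Q)/2).round(4),np.linalg.norm(P-Q).round(4)
print(tri(cs["scene"],S([(242,170)])[0],cs["side"],D([(372,405)])[0]))
print(tri(cs["scene"],S([(316,218)])[0],cs["wrist"],(279,86)))
print(tri(cs["scene"],S([(380,280)])[0],cs["wrist"],(257,194)))
E
```

```text
scene dishes L,2,big,3 0.016 [[0.477, 0.244], [0.466, 0.101], [0.431, -0.042], [0.435, -0.173]]
side dishes 0.016 [[0.482, 0.263], [0.47, 0.108], [0.432, -0.025]]
wrist 2,big 0.016 [[0.475, 0.108], [0.441, -0.026]]
beaker,bottle base sc 0 [[0.507, 0.345], [0.473, -0.304]]
beaker top sc 0.06 [[0.509, 0.338]]
bottle top 0.09 [[0.477, -0.302]]
beaker base,top side 0 [[0.503, 0.378]]
beak top 0.06 [[0.518, 0.351]]
blue,red sc 0.016 [[0.382, 0.217], [0.379, 0.338]]
fence top sc: FL, BL, BR, FR 0.03 [[0.613, 0.195], [0.719, 0.186], [0.678, -0.202], [0.577, -0.188]]
fence side FL end top,BL 0.03 [[0.618, 0.222], [0.724, 0.203]]
wrist back wall inner top/bottom 0.03 [[0.718, 0.19], [0.704, -0.1]]
wrist back wall inner top/bottom 0.0 [[0.726, 0.199], [0.709, -0.115]]
tape,carton 0.0 [[0.371, -0.492], [0.489, -0.488]]
(array([0.4878, 0.2591, 0.0062]), np.float64(0.0001))
(array([0.4733, 0.1093, 0.0094]), np.float64(0.0013))
(array([ 0.4394, -0.0293,  0.0065]), np.float64(0.0028))
```

```bash
python3 -m creep '[0.4,-0.03,0.055,0.02,0, 0.4,-0.03,0.055,0.02,0, 0.4,0,0,0,0, 0.4,0,0,0,0]' 10
python3 - <<'E'
from h import *
import pickle
c=read_camera("wrist");save(c,"w1");pickle.dump(c,open("w1.pkl","wb"))
E
python3 -m creep '[0.4,0,-0.06,0,0, 0.4,0,-0.06,0,0, 0.4,0,-0.06,0,0, 0.4,0,-0.06,0,0, 0.4,0,-0.06,0,0, 0.4,0,-0.06,0,0, 0.4,0,-0.06,0,0, 0.4,0,-0.06,0,0, 0.4,0,0,0,0, 0.4,0,0,0,0]'
python3 - <<'E'
from h import *
import pickle
c=read_camera("wrist");save(c,"w2");pickle.dump(c,open("w2.pkl","wb"))
E
```

```text
time: 0.65
tool_pos: [0.465, 0.1081, 0.2892]
tool_rot: [-3.138, -0.0, 1.569]
contact_force: [0.3, -0.2, -0.1]
opening: 0.0565
time: 1.95
tool_pos: [0.4585, -0.395, 0.2802]
tool_rot: [-3.129, -0.007, 1.553]
contact_force: [0.4, 0.1, 1.0]
opening: 0.037
```

View pics/w1.png

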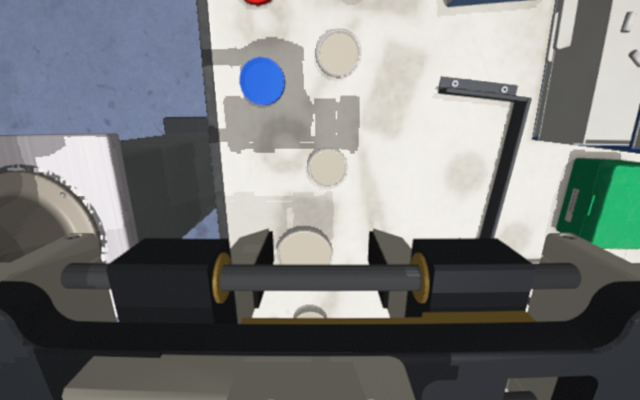

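View pics/w2.png

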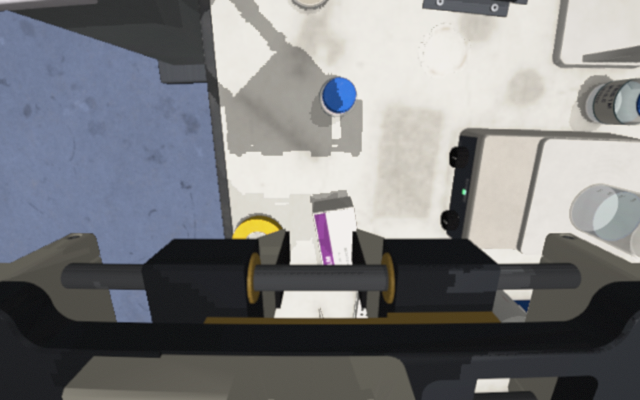

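```bash
python3 -m creep '[0.4,0,0.055,0,0, 0.4,0,0.055,0,0, 0.4,0,0,0,0, 0.4,0,0,0,0]'
python3 - <<'E'
from h import *
import pickle
c=read_camera("wrist");save(c,"w3");pickle.dump(c,open("w3.pkl","wb"))
w1=pickle.load(open("w1.pkl","rb"))
cv2.imwrite("pics/w1c.png",cv2.resize(w1["image"][0:270,200:560,::-1],None,fx=2.2,fy=2.2,interpolation=cv2.INTER_CUBIC))
E
```

```text
time: 2.5
tool_pos: [0.458, -0.279, 0.2803]
tool_rot: [-3.129, -0.006, 1.557]
contact_force: [0.2, -0.4, -0.2]
opening: 0.0367
```

View pics/w3.png

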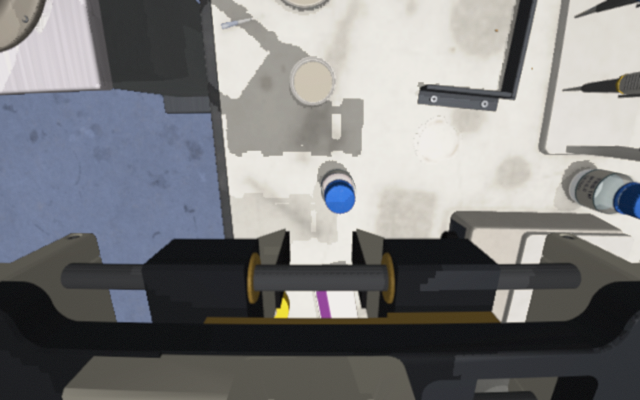

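View pics/w1c.png

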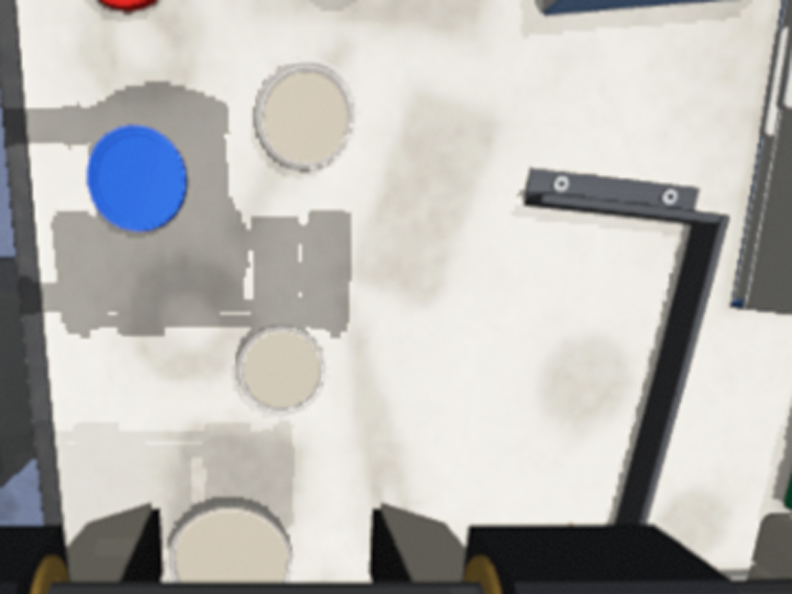

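```bash
python3 - <<'E'
from h import *
import pickle
w={k:pickle.load(open(k+".pkl","rb")) for k in["w1","w2","w3"]}
C=lambda l:[(200+x/2.2,y/2.2) for x,y in l]
p=lambda n,c,uv,z:print(n,z,back(w[c],uv,z)[:,:2].round(3).tolist())
p("L,2,big,blue","w1",C([(304,115),(280,367),(230,557),(138,178)]),.016)
p("backwall inner bottom","w1",C([(680,235),(612,520)]),.0)
p("left wall front end top","w1",C([(525,203)]),.03)
p("left wall corner top","w1",C([(727,216)]),.03)
p("dish3, big edge","w3",[(312,80)],.016)
p("bottle top","w3",[(340,196)],.09);p("bottle top","w2",[(340,95)],.09)
p("FR end top, BR corner outer top","w3",[(419,85),(515,97)],.03)
p("back inner bottom","w3",[(500,88),(512,5)],0)
c=w["w3"];print(c["image"].shape)
cv2.imwrite("pics/w3c.png",cv2.resize(c["image"][0:230,200:560,::-1],None,fx=2.2,fy=2.2,interpolation=cv2.INTER_CUBIC))
E
```

```text
L,2,big,blue 0.016 [[0.487, 0.261], [0.474, 0.112], [0.439, -0.023], [0.388, 0.226]]
backwall inner bottom 0.0 [[0.731, 0.195], [0.715, -0.002]]
left wall front end top 0.03 [[0.616, 0.211]]
left wall corner top 0.03 [[0.739, 0.206]]
dish3, big edge 0.016 [[0.446, -0.159]]
bottle top 0.09 [[0.478, -0.294]]
bottle top 0.09 [[0.479, -0.299]]
FR end top, BR corner outer top 0.03 [[0.579, -0.168], [0.703, -0.183]]
back inner bottom 0 [[0.699, -0.169], [0.702, -0.068]]
(400, 640, 3)
```

View pics/w3c.png

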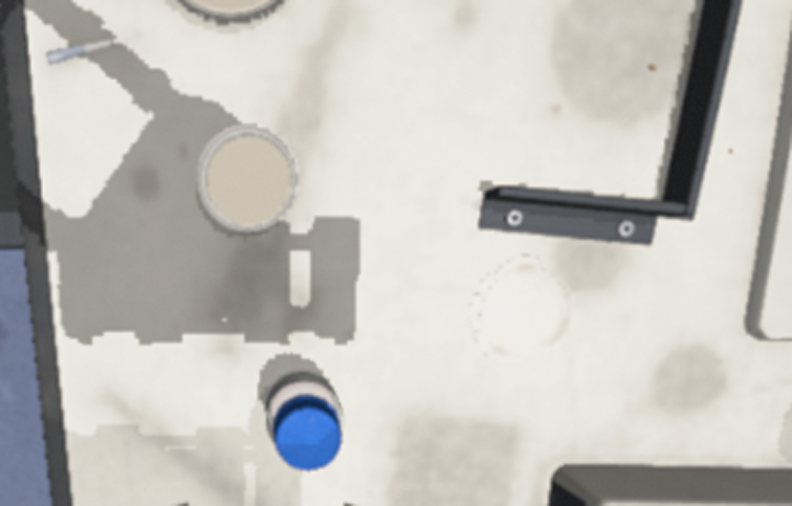

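```bash
python3 -m creep '[0.33,-0.009,0.015,-0.01,-0.18, 0.33,-0.009,0.015,-0.01,-0.18, 0.33,-0.009,0.015,-0.01,-0.18, 0.33,-0.009,0.015,-0.01,-0.18, 0.33,-0.009,0.015,-0.01,-0.18, 0.33,-0.009,0.015,-0.01,-0.18, 0.33,-0.009,0.014,-0.01,-0.18, 0.33,0,0,0,0, 0.33,0,0,0,0]' 10
python3 - <<'E'
from h import *
import pickle
c=read_camera("wrist");save(c,"w4");pickle.dump(c,open("w4.pkl","wb"))
E
```

```text
time: 3.68
tool_pos: [0.3946, -0.1808, 0.2084]
tool_rot: [-3.133, -0.005, 0.252]
contact_force: [1.0, -0.1, -0.3]
opening: 0.0303
```

View pics/w4.png

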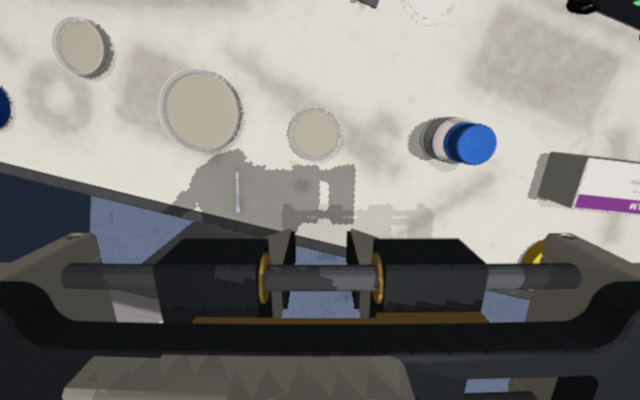

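```bash
python3 - <<'E'
from h import *
import pickle
w=pickle.load(open("w4.pkl","rb"))
print(back(w,[(315,132),(202,110),(80,46)],.016).round(3), back(w,[(472,144)],.09).round(3),proj(w,[.446,-.159,.016]))
print(telemetry.observe()["tool_pos"])
E
```

```text
[[ 0.449 -0.159  0.016]
 [ 0.441 -0.034  0.016]
 [ 0.475  0.104  0.016]] [[ 0.477 -0.294  0.09 ]] [[314.17230185 134.26875733]]
[ 0.39458883 -0.18072574  0.20835672]
```

```bash
python3 -m creep '[0.33,-0.001,0.006,-0.05,0.03, 0.33,0,0,-0.05,0, 0.33,0,0,-0.05,0, 0.33,0,0,-0.015,0, 0.33,0,0,0,0]'
```

```text
time: 4.35
tool_pos: [0.3981, -0.1798, 0.041]
tool_rot: [3.141, -0.011, 0.292]
contact_force: [0.2, 0.2, -0.2]
opening: 0.0305
```

```bash
python3 -m creep '[0.33,-0.002,0.006,-0.01,0, 0.33,0,0,0,0]'
```

```text
time: 4.6
tool_pos: [0.3971, -0.1744, 0.0316]
tool_rot: [3.139, -0.013, 0.293]
contact_force: [-0.3, 0.6, -0.1]
opening: 0.0301
```

```bash
python3 - <<'E'
from h import *
s=telemetry.observe();print(s["tool_pos"])
save(read_camera("wrist"),"w5")
E
```

```text
[ 0.39706067 -0.17442837  0.03159807]
```

View pics/w5.png

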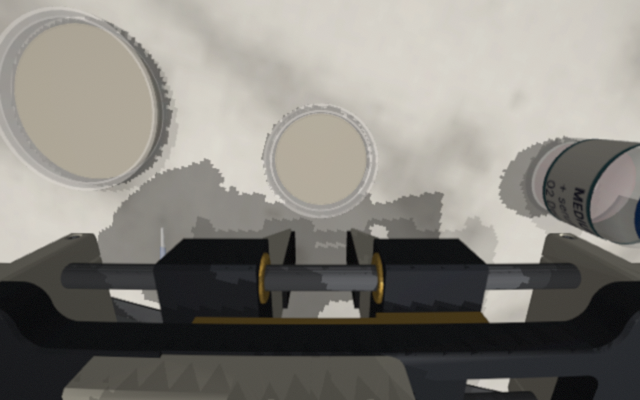

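```bash
python3 -m creep '[0.33,0.008,0.0024,0,0, 0.33,0.008,0.0024,0,0, 0.33,0.008,0.0024,0,0, 0.33,0.012,0.0036,0,0, 0.33,0.012,0.0036,0,0, 0.33,0.012,0.0036,0,0, 0.33,0.012,0.0036,0,0, 0.33,0.012,0.0036,0,0, 0.33,0.012,0.0036,0,0]'
python3 - <<'E'
from h import *
s=telemetry.observe();print(s["tool_pos"])
save(read_camera("wrist"),"w6")
E
```

```text
time: 5.78
tool_pos: [0.5014, -0.1444, 0.0335]
tool_rot: [3.135, -0.016, 0.293]
contact_force: [-0.2, 0.4, 0.0]
opening: 0.0301
[ 0.50141418 -0.14444272  0.03346485]
```

View pics/w6.png

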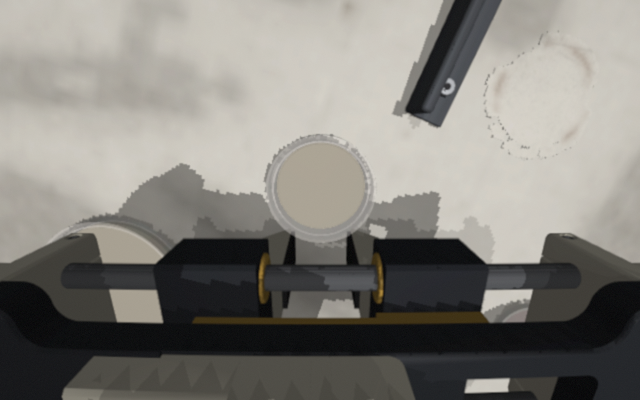

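```bash
python3 -m creep '[0.33,0.012,0.0038,-0.001,0, 0.33,0.012,0.0038,-0.0005,0, 0.33,0.012,0.0038,-0.0005,0, 0.33,0.012,0.0038,-0.0005,0, 0.33,0.012,0.0038,0,0, 0.33,0.012,0.0038,0,0, 0.33,0.012,0.0038,0,0]'
python3 - <<'E'
from h import *
import pickle
s=telemetry.observe();print(s["tool_pos"])
c=read_camera("wrist");save(c,"w7");pickle.dump(c,open("w7.pkl","wb"))
E
```

```text
time: 6.7
tool_pos: [0.5922, -0.1159, 0.0308]
tool_rot: [3.135, -0.017, 0.293]
contact_force: [-1.1, -0.3, 0.7]
opening: 0.0302
[ 0.59217209 -0.11593649  0.03078147]
```

View pics/w7.png

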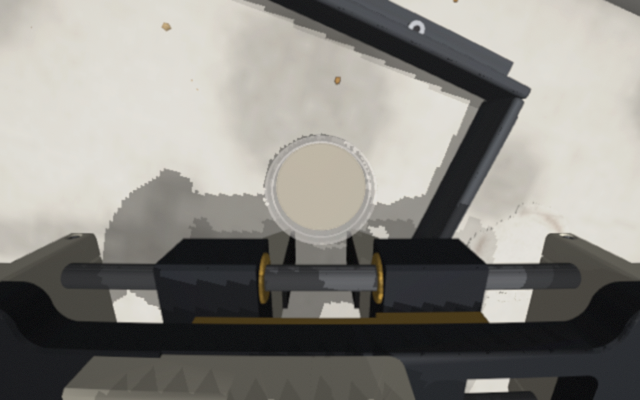

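```bash
python3 - <<'E'
from h import *
import pickle
c=pickle.load(open("w7.pkl","rb"))
cv2.imwrite("pics/w7c.png",cv2.resize(c["image"][0:250,240:540,::-1],None,fx=2.4,fy=2.4,interpolation=cv2.INTER_CUBIC))
print("dish",back(c,[(320,186)],.016))
print("corner inner z0",back(c,[(475,100)],0), "top inner", back(c,[(486,98)],.03),"outer", back(c,[(528,92)],.03))
E
```

```text
dish [[ 0.62957979 -0.10500247  0.016     ]]
corner inner z0 [[ 0.69717821 -0.17377124  0.        ]] top inner [[ 0.69303512 -0.16388203  0.03      ]] outer [[ 0.70134825 -0.18138681  0.03      ]]
```

View pics/w7c.png

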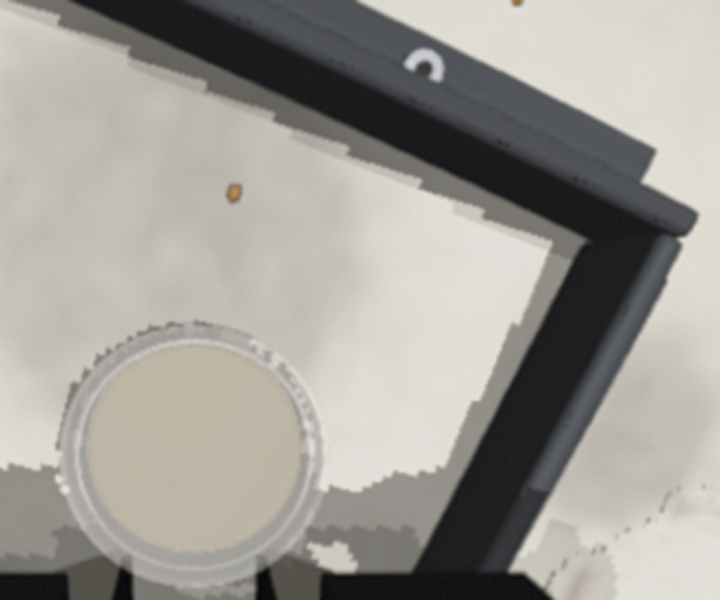

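```bash
python3 - <<'E'
from h import *
import pickle
c=pickle.load(open("w7.pkl","rb"))
B=back(c,[(483.7,100),(269.5,0),(413,237.5)],0)[:,:2];print(B)
d=B[1]-B[0];print("yaw from back",-np.arctan2(d[0],d[1]));e=B[0]-B[2];print("side",np.arctan2(e[1],e[0]))
y=-np.arctan2(d[0],d[1])
for yaw in(y,-.09):
    R=np.array([[np.cos(yaw),-np.sin(yaw)],[np.sin(yaw),np.cos(yaw)]])
    o=B[0]-R@[.055,-.19];print("origin",o,"dish",R.T@(np.array([.6296,-.105])-o))
E
```

```text
[[ 0.69865763 -0.178447  ]
 [ 0.71116956 -0.05379683]
 [ 0.61151198 -0.17051111]]
yaw from back -0.10004131628354097
side -0.0908142119793287
origin [0.66290879 0.0160961 ] dish [-0.02104783 -0.12381733]
origin [0.66095715 0.01572734] dish [-0.02037944 -0.12305706]
```

```bash
python3 -m creep '[0.33,0.012,0.0038,0,0, 0.33,0.011,0.0036,0,0, 0.33,0,0,0,0, 0.33,-0.012,-0.0036,0,0, 0.33,-0.025,-0.0075,0,0, 0.33,-0.03,-0.009,0.02,0, 0.33,-0.02,0,0.05,0, 0.33,0,0,0.05,0, 0.33,0,0.0,0.04,-0.1, 0.33,0,0,0,-0.1]'
python3 - <<'E'
from h import *
import pickle
s=telemetry.observe();print(s["tool_pos"])
c=read_camera("wrist");save(c,"w8");pickle.dump(c,open("w8.pkl","wb"))
E
```

```text
time: 8.0
tool_pos: [0.5184, -0.1292, 0.1938]
tool_rot: [3.139, -0.013, 0.086]
contact_force: [-0.2, -0.5, -1.3]
opening: 0.0302
[ 0.51843224 -0.12918345  0.19383678]
```

View pics/w8.png

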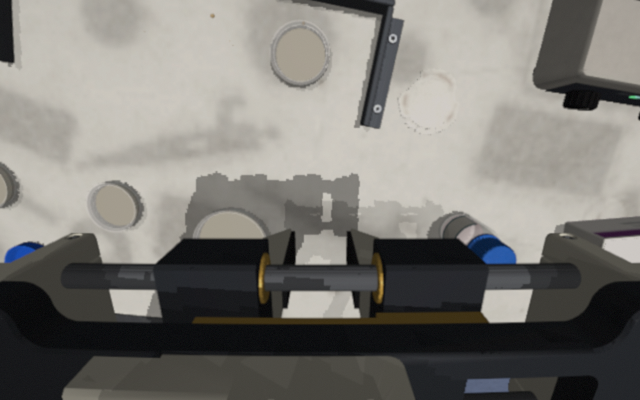

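```bash
python3 - <<'E'
from h import *
import pickle
c=pickle.load(open("w8.pkl","rb"))
print(back(c,[(300,53),(116,204)],.016))
E
python3 -m creep '[0.33,-0.019,0.052,0,-0.095, 0.33,-0.019,0.052,0,-0.095, 0.33,-0.019,0.052,0,-0.095, 0.33,-0.019,0.052,0,-0.095, 0.33,-0.019,0.051,0,-0.095, 0.33,0,0,0,0, 0.33,0,0,0,0]'
python3 - <<'E'
from h import *
import pickle
s=telemetry.observe();print(s["tool_pos"])
c=read_camera("wrist");save(c,"w9");pickle.dump(c,open("w9.pkl","wb"))
E
```

```text
[[ 0.65288276 -0.09812193  0.016     ]
 [ 0.47939541  0.10120949  0.016     ]]
time: 8.93
tool_pos: [0.4115, 0.1331, 0.1886]
tool_rot: [3.137, -0.004, -0.402]
contact_force: [-0.1, -0.3, 0.1]
opening: 0.0306
[0.411466   0.13312951 0.18856963]
```

View pics/w9.png

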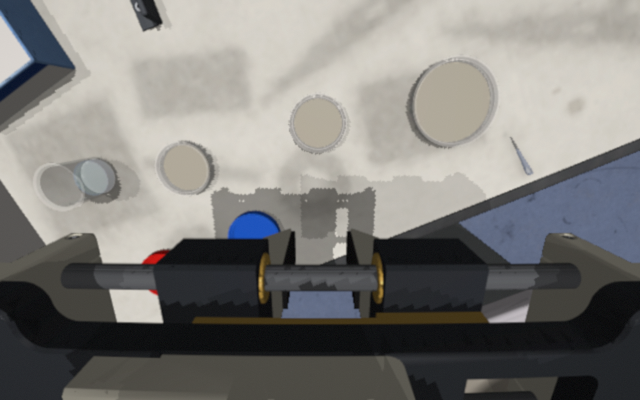

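```bash
python3 - <<'E'
from h import *
import pickle
c=pickle.load(open("w9.pkl","rb"))
print(back(c,[(319,123),(186,166),(453,101)],.016).round(4).tolist(),back(c,[(62,185)],.06).round(4),back(c,[(98,178)],0).round(4),back(c,[(254,235)],.016))
E
```

```text
[[0.474, 0.107, 0.016], [0.4892, 0.2556, 0.016], [0.4412, -0.0269, 0.016]] [[0.5199 0.3538 0.06  ]] [[0.5185 0.3656 0.    ]] [[0.38913115 0.22399999 0.016     ]]
```

```bash
python3 -m creep '[0.33,0.008,-0.006,-0.05,0.02, 0.33,0,0,-0.05,0, 0.33,0,0,-0.045,0, 0.33,0,0,-0.008,0, 0.33,0,0,0,0]'
```

```text
time: 9.6
tool_pos: [0.4235, 0.1202, 0.033]
tool_rot: [3.139, -0.009, -0.389]
contact_force: [-0.4, 1.0, 0.2]
opening: 0.0304
```

```bash
python3 -m creep '[0.33,-0.001,0.0075,-0.002,0, 0.33,0,0,0,0]'
python3 - <<'E'
from h import *
save(read_camera("wrist"),"w10")
E
```

```text
time: 9.85
tool_pos: [0.4245, 0.1279, 0.0334]
tool_rot: [-3.142, -0.013, -0.39]
contact_force: [0.2, 0.8, -0.0]
opening: 0.0301
```

View pics/w10.png

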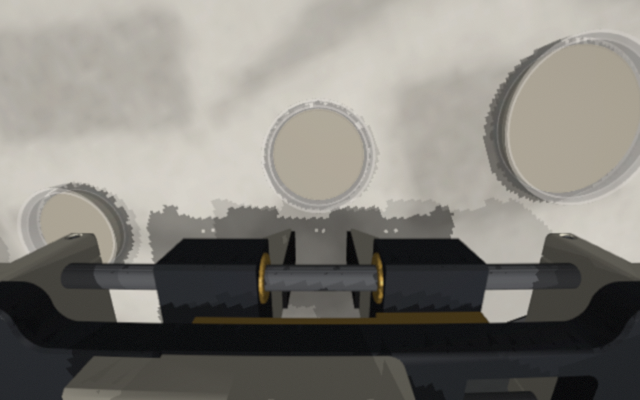

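```bash
python3 -m creep '[0.33,0.008,-0.0032,-0.001,0, 0.33,0.008,-0.0032,-0.001,0, 0.33,0.008,-0.0032,0,0, 0.33,0.012,-0.0048,0,0, 0.33,0.012,-0.0048,0,0, 0.33,0.012,-0.0048,0,0, 0.33,0.012,-0.0048,0,0, 0.33,0.012,-0.0048,0,0, 0.33,0.012,-0.0048,-0.001,0, 0.33,0.012,-0.0048,0,0, 0.33,0.012,-0.0048,0,0, 0.33,0.012,-0.0048,0,0]'
python3 - <<'E'
from h import *
print(telemetry.observe()["tool_pos"])
save(read_camera("wrist"),"w11")
E
```

```text
time: 11.4
tool_pos: [0.5664, 0.0713, 0.0312]
tool_rot: [-3.14, -0.015, -0.389]
contact_force: [0.1, 0.7, -0.2]
opening: 0.0306
[0.56644939 0.07131623 0.03118064]
```

View pics/w11.png

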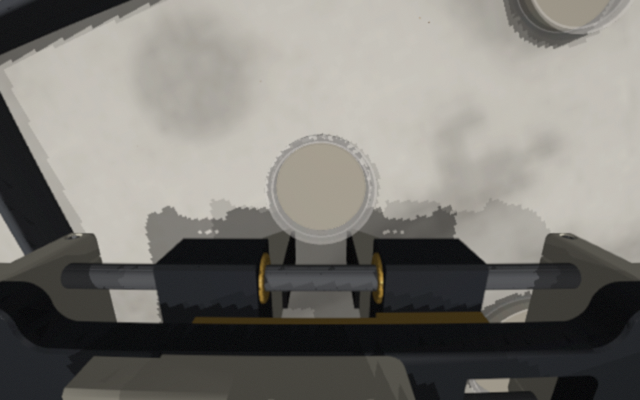

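```bash
python3 -m creep '[0.33,0.012,-0.0048,0,0, 0.33,0.012,-0.0048,0,0, 0.33,0.012,-0.0048,0,0, 0.33,0.012,-0.0048,0,0, 0.33,0.012,-0.0048,0,0, 0.33,0.005,-0.002,0,0, 0.33,0,0,0,0]'
python3 - <<'E'
from h import *
import pickle
c=read_camera("wrist");save(c,"w12")
p=back(c,[(320,187)],.016)[0,:2];yaw=-.095
R=np.array([[np.cos(yaw),-np.sin(yaw)],[np.sin(yaw),np.cos(yaw)]]);print(p,R.T@(p-[.661,.016]))
E
```

```text
time: 12.32
tool_pos: [0.6366, 0.0431, 0.0309]
tool_rot: [-3.14, -0.016, -0.389]
contact_force: [-0.7, -0.4, 0.1]
opening: 0.0304
[0.6723868  0.02825774] [0.01017272 0.01328259]
```

View pics/w12.png

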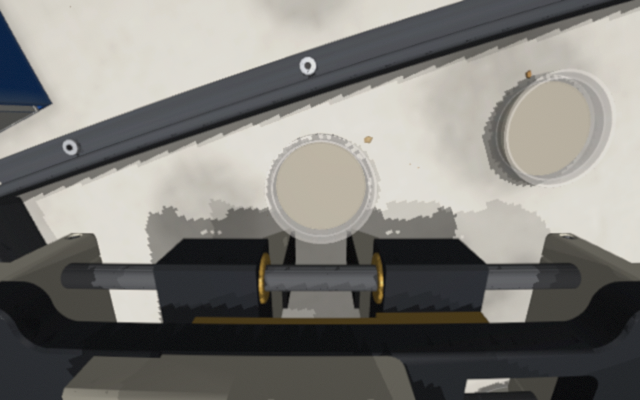

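```bash
python3 - <<'E'
from h import *
import pickle
c=pickle.load(open("w9.pkl","rb"))
print(back(c,[(75,72),(0,130)],0),back(c,[(75,72),(0,130)],.07))
E
python3 -m creep '[0.33,-0.012,0.0048,0,0, 0.33,-0.025,0.01,0,0, 0.33,-0.025,0.01,0.02,0, 0.33,0,0,0.05,0, 0.33,0,0.02,0.05,-0.08, 0.33,-0.02,0.045,0.02,-0.08, 0.33,-0.025,0.045,0,-0.08, 0.33,-0.025,0.045,0,-0.08, 0.33,-0.025,0.045,0,-0.08, 0.33,-0.02,0.03,0,-0.08, 0.33,0,0,0,0]'
python3 - <<'E'
from h import *
import pickle
s=telemetry.observe();print(s["tool_pos"])
c=read_camera("wrist");save(c,"w13");pickle.dump(c,open("w13.pkl","wb"))
E
```

```text
[[0.62485554 0.32314557 0.        ]
 [0.61142908 0.44079118 0.        ]] [[0.59342722 0.27546863 0.07      ]
 [0.58292018 0.36753363 0.07      ]]
time: 13.75
tool_pos: [0.4474, 0.3062, 0.1759]
tool_rot: [-3.137, -0.012, -0.884]
contact_force: [0.4, -0.2, 0.3]
opening: 0.03
[0.44741745 0.30616023 0.17586336]
```

View pics/w13.png

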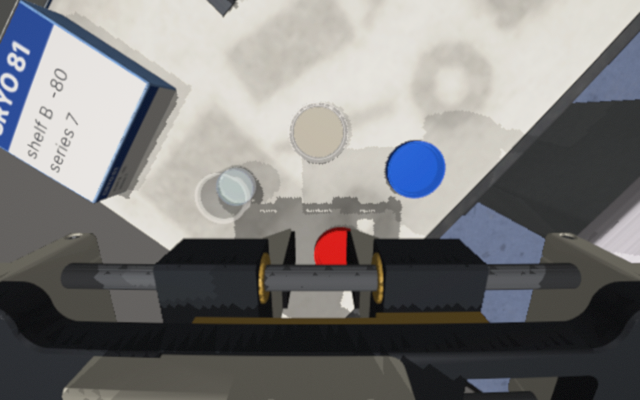

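```bash
python3 - <<'E'
from h import *
import pickle
c=pickle.load(open("w13.pkl","rb"))
L=back(c,[(320,132)],.016)[0];print(L,back(c,[(346,252)],.016),back(c,[(237,186)],0),back(c,[(222,196)],.06),"box",back(c,[(108,203),(178,92)],0))
d=np.array([np.cos(-.873),np.sin(-.873)]);print("start",L[:2]-.052*d)
E
```

```text
[0.48671476 0.25982232 0.016     ] [[0.38184912 0.34220725 0.016     ]] [[0.52034783 0.36339024 0.        ]] [[0.52036703 0.35732431 0.06      ]] box [[0.62430157 0.47431113 0.        ]
 [0.62446127 0.32111473 0.        ]]
start [0.45330316 0.29966784]
```

```bash
python3 -m creep '[0.33,0.003,-0.002,-0.05,0.01, 0.33,0,0,-0.05,0, 0.33,0,0,-0.035,0, 0.33,0,0,-0.008,0, 0.33,0,0,0,0]'
```

```text
time: 14.42
tool_pos: [0.4551, 0.2993, 0.0315]
tool_rot: [-3.132, -0.015, -0.875]
contact_force: [-0.2, -0.1, 0.8]
opening: 0.0303
```

```bash
python3 -m creep '[0.33,0.005,-0.006,0,0, 0.33,0.005,-0.006,0,0, 0.33,0.005,-0.006,-0.001,0, 0.33,0.008,-0.0096,0,0, 0.33,0.008,-0.0096,0,0, 0.33,0.008,-0.0096,-0.001,0, 0.33,0.008,-0.0096,0,0, 0.33,0.008,-0.0096,0,0, 0.33,0.008,-0.0096,0,0]'
python3 - <<'E'
from h import *
s=telemetry.observe();print(s["tool_pos"])
c=read_camera("wrist");save(c,"w14")
E
```

```text
time: 15.55
tool_pos: [0.525, 0.219, 0.0336]
tool_rot: [-3.124, -0.017, -0.874]
contact_force: [0.7, 0.6, -0.1]
opening: 0.0302
[0.52499374 0.21897652 0.03358891]
```

View pics/w14.png

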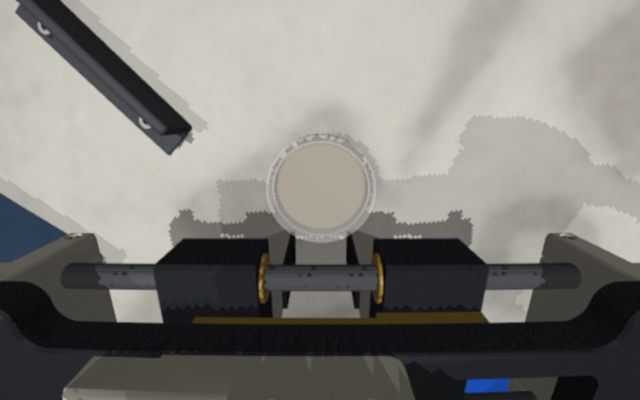

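```bash
python3 -m creep '[0.33,0.008,-0.0096,-0.001,0, 0.33,0.008,-0.0096,-0.001,0, 0.33,0.008,-0.0096,0,0, 0.33,0.006,-0.007,0,0, 0.33,0,0,0,0, 0.33,-0.008,0.009,0,0, 0.33,-0.019,0.012,0,0.1, 0.33,-0.019,0.01,0,0.18, 0.33,0,0,0,0.18, 0.33,0,0,0,0.18, 0.33,0,0,0,0.1, 0.33,0,0,0,0]'
python3 - <<'E'
from h import *
s=telemetry.observe();print(s["tool_pos"])
c=read_camera("wrist");save(c,"w15")
import pickle;pickle.dump(c,open("w15.pkl","wb"))
E
```

```text
time: 17.1
tool_pos: [0.5047, 0.2165, 0.0313]
tool_rot: [-3.125, -0.015, -0.108]
contact_force: [0.4, -0.1, 0.6]
opening: 0.0298
[0.50469375 0.21651954 0.03134878]
```

View pics/w15.png

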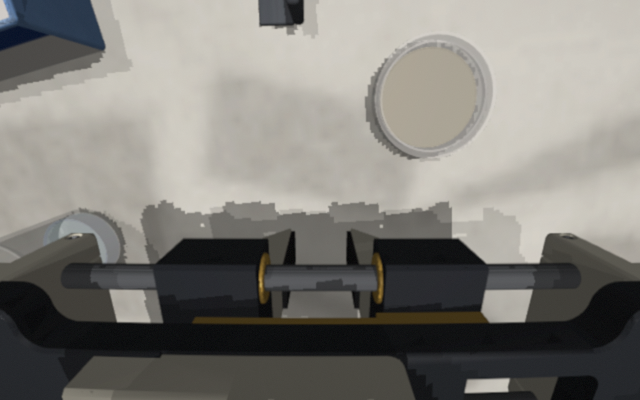

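```bash
python3 - <<'E'
from h import *
import pickle
c=pickle.load(open("w15.pkl","rb"))
L=back(c,[(430,96)],.016)[0,:2];print(L)
v=np.array([.678,.14])-L;print(np.arctan2(v[1],v[0]),"start",L-.057*v/np.hypot(*v),"end",np.array([.678,.14])-.0385*v/np.hypot(*v))
print("wall end",back(c,[(262,24),(301,22)],.0),back(c,[(301,10)],.03))
E
```

```text
[0.58284376 0.15388597]
-0.14490526184260977 start [0.52644114 0.16211669] end [0.6399035  0.14555935]
wall end [[0.62844974 0.23359467 0.        ]
 [0.62699349 0.21341339 0.        ]] [[0.62249257 0.21146559 0.03      ]]
```

```bash
python3 -m creep '[0.33,0.004,-0.026,0,-0.037, 0.33,0.006,-0.025,0,0, 0.33,0,0,0,0, 0.33,0,0,0,0]'
```

```text
time: 17.65
tool_pos: [0.5136, 0.1665, 0.0314]
tool_rot: [-3.124, -0.014, -0.153]
contact_force: [0.2, -0.3, -0.1]
opening: 0.0305
```

```bash
python3 -m creep '[0.33,0.008,-0.003,0,0, 0.33,0.008,-0.0015,0,0, 0.33,0.008,-0.0014,0,0, 0.33,0.008,-0.0012,-0.001,0, 0.33,0.012,-0.0018,0,0, 0.33,0.012,-0.0018,0,0, 0.33,0.012,-0.0018,0,0, 0.33,0.012,-0.0018,0,0, 0.33,0.012,-0.0018,0,0]'
python3 - <<'E'
from h import *
s=telemetry.observe();print(s["tool_pos"])
c=read_camera("wrist");save(c,"w16")
E
```

```text
time: 18.77
tool_pos: [0.6116, 0.1511, 0.0302]
tool_rot: [-3.124, -0.014, -0.152]
contact_force: [-0.2, 0.4, 0.9]
opening: 0.0303
[0.61155286 0.15113621 0.03022454]
```

View pics/w16.png

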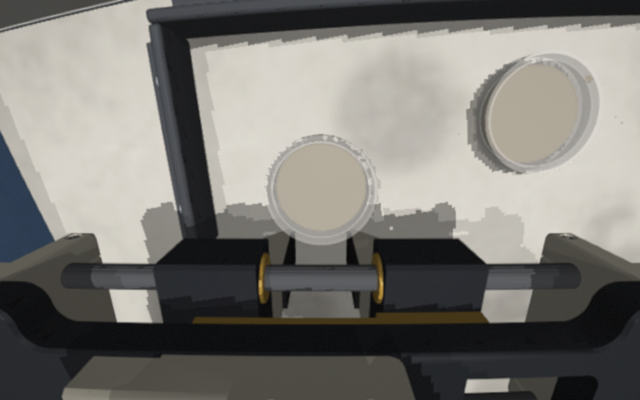

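```bash
python3 -m creep '[0.33,0.012,-0.0018,0,0, 0.33,0.012,-0.0018,0,0, 0.33,0.005,-0.0008,0,0, 0.33,0,0,0,0, 0.33,-0.012,0.0018,0,0, 0.33,-0.025,0.003,0,0, 0.33,-0.025,0.003,0,0, 0.33,-0.04,0,0.02,0, 0.33,-0.02,0,0.06,0, 0.33,0,-0.03,0.06,0, 0.33,0,-0.05,0.05,0, 0.33,0,-0.03,0.03,0]'
python3 -m creep '[0.33,0,-0.03,0.03,0, 0.33,0,0,0,0, 0.33,0,0,0,0]'
python3 - <<'E'
from h import *
import pickle
s=telemetry.observe();print(s["tool_pos"])
c=read_camera("wrist");save(c,"w17");pickle.dump(c,open("w17.pkl","wb"))
for n in("scene","side"):
  d=read_camera(n);save(d,n+"1");pickle.dump(d,open(n+"1.pkl","wb"))
E
```

```text
time: 20.32
tool_pos: [0.5115, 0.0508, 0.2438]
tool_rot: [-3.126, -0.008, -0.147]
contact_force: [1.4, -0.2, 0.6]
opening: 0.0304
time: 20.7
tool_pos: [0.5107, 0.0189, 0.2768]
tool_rot: [-3.126, -0.013, -0.15]
contact_force: [0.3, 0.5, 0.4]
opening: 0.0302
[0.51074526 0.01889807 0.27680104]
```

View pics/w17.png

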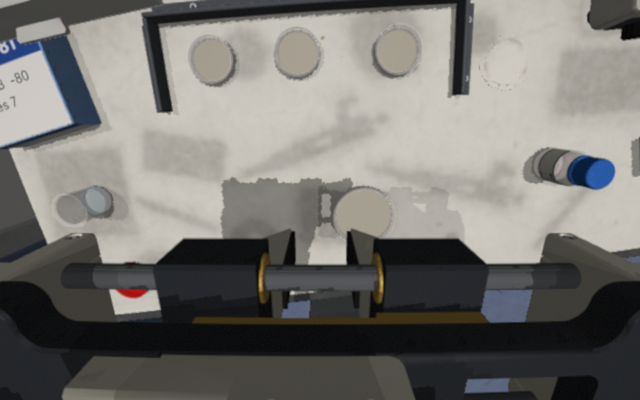

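View pics/side1.png

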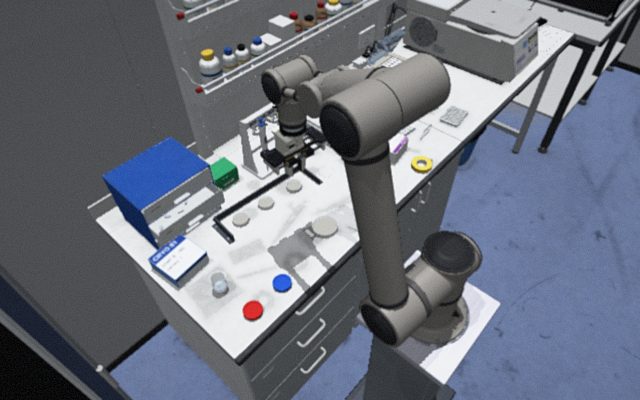

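View pics/scene1.png

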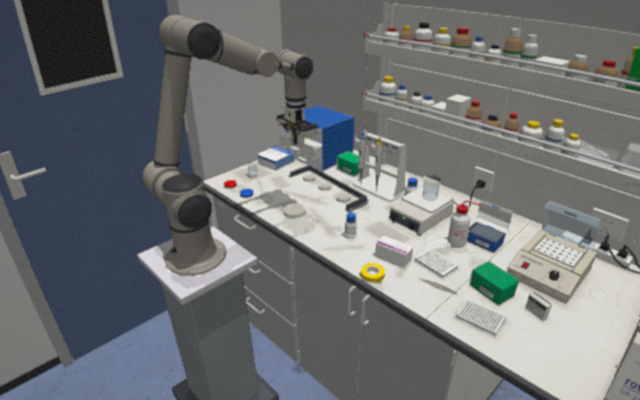

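```bash
python3 - <<'E'
from h import *
import pickle
c=pickle.load(open("w17.pkl","rb"))
cv2.imwrite("pics/w17c.png",cv2.resize(c["image"][0:130,130:490,::-1],None,fx=2.2,fy=2.2,interpolation=cv2.INTER_CUBIC))
P=back(c,[(213,59),(298,52),(397,50),(363,212)],.016)[:,:2];print(P)
yaw=-.095
R=np.array([[np.cos(yaw),-np.sin(yaw)],[np.sin(yaw),np.cos(yaw)]]);print((P-[.661,.016])@R)
F=back(c,[(159,111),(470,95)],.03)[:,:2];print("front outer ends top",F,(F-[.661,.016])@R)
E
```

```text
[[ 0.67758962  0.13580557]
 [ 0.66841669  0.0275056 ]
 [ 0.65225018 -0.09513785]
 [ 0.44729529 -0.02926268]]
[[ 0.00515039  0.120839  ]
 [ 0.00629186  0.01215725]
 [ 0.00183185 -0.11146671]
 [-0.2084476  -0.06533001]]
front outer ends top [[ 0.62544975  0.21569367]
 [ 0.58533735 -0.17753755]] [[-0.05433233  0.19542103]
 [-0.05696305 -0.19984202]]
```

View pics/w17c.png

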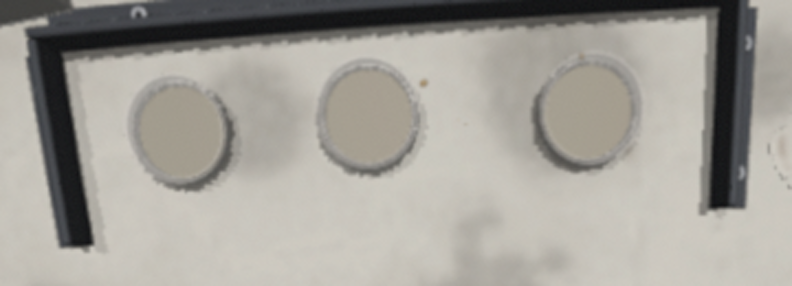

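```bash
python3 -c "
from cell import workorder,telemetry
print(telemetry.observe()['time'],workorder.hand_in())"
```

```text
the job is handed in; nothing more can be done
20.85 None
```

I swept the three small dishes into the fence and handed the job in at about 21 s of the 70 s allowed. The hand-in reports no verdict, so the results below come from my own measurements.

I set the fingers about 30 mm apart as a two-point cradle and pushed the dishes one at a time along the bench. The right and middle dishes each took one straight push. The left one took a diagonal push to clear the fence's side wall, then a forward push.

**Dishes:** the last wrist picture shows all three dishes flat and well inside the fence. Their centres in the fence frame are:

| Dish | x (m) | y (m) |
|---|---|---|
| Left | +0.005 | +0.121 |
| Middle | +0.006 | +0.012 |
| Right | +0.002 | −0.111 |

The allowed ranges are −0.026 to +0.030 m for x and ±0.165 m for y. From the same picture, the front wall ends came out at x of about −0.054 and −0.057 m, against the stated −0.055 m, so the fence pose I used agrees to about 2 mm.

**Other objects:**
- **Large dish:** it measured (0.447, −0.029), against (0.439 to 0.441, −0.023 to −0.034) in earlier wrist pictures. That difference is within my reading error.
- **Beaker, bottle, tape roll and carton:** these look unmoved in the final pictures, but I did not re-measure them.

**Forces and final state:** wrist force stayed below about 2 N in every reading I took, and the arm was raised clear of everything at hand-in.

**Disagreement:** my first readings from the scene camera differed from the wrist camera by up to about 17 mm in y, because the pixels are coarse at that distance. I relied on the wrist camera instead. My height check from two views gave lid tops of 6 to 9 mm, against the stated 16 mm, and used those same coarse readings, so I took the heights from the task text.

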